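Square a circuit board into the corner stop

TASK

Slide the green circuit board flat along the bench into the inside corner of the dark steel corner stop, so that it lies home against both fences with its long edge along the long fence, ready to be gripped precisely for packing. Push it, do not lift it off the bench, and leave the blue board where it lies.

Things in the scene. Friction and masses are not known exactly. Their poses are not given: they have to be found in the camera images.
- green_board: The green circuit board, 48 mm (own x) by 72 mm (own y, the long way), edges 10 mm high, about 80 g, green top in a black carrier, small parts on top up to 16 mm high. Origin: centre of underside, z up. Loose, flat on the bench. Starts in one of two places before the long fence, long edge within 12 degrees of parallel to it.
- blue_board: The blue circuit board, 48 mm (own x) by 72 mm (own y, the long way), edges 10 mm high, about 80 g, blue top in a black carrier, small parts on top up to 16 mm high. Origin: centre of underside, z up. Loose, flat on the bench. A bystander, not to be moved.
- corner_stop: L-shaped stop of dark steel bars, 16 mm thick and high, fixed to the bench. Origin: inside corner of the inner faces, at bench height, z up. Long fence: inner face at own x = 0, along +y for 320 mm. Short fence: inner face at own y = 0, along -x for 110 mm. Bare bench between (own x < 0, y > 0), open toward the robot. A board fully home has its origin at own x -24, y +36 mm.

How it is judged:
By the outcome, as a careful person would: the job done as asked, in the order asked, and still so for the second after the job is handed in, with the robot touching nothing.
It also fails if it takes over 43 s, if anything falls off the work surface, if the arm or the gripper's body presses on something with over 40 N, if the wrist force passes 120 N, or if a joint passes its speed limit or range.

ROBOT

A 6-joint arm with a two-finger parallel gripper is mounted at the origin on a cart in front of the work surface, level with it; the furniture and walls round the work are solid. World frame = base frame: x ahead of the robot, y to its left, z up, the work surface at z = 0. Lengths are in m, angles in rad, forces in N, time in s.
With the tool pointing down it reaches from about 0.3 to 0.75 m from the base axis. Payload 8.5 kg.
Tool frame: the origin (TCP) lies midway between the tips of the shut fingers; the grasp point (between the pads) lies 19 mm behind it; z points along the fingers, y is the line along which they close (so a half turn about z gives the same grasp; the last joint's range is limited). The gripper opens to 88 mm and grips with 3 to 60 N. Pads are 18 mm wide; open, the fingers measure 123 mm over their backs; the gripper's body (75 mm by 187 mm) begins 45 mm behind the grasp point.
Start: joints at [0.95, 0.381, 1.297, -0, 1.464, -0.215], TCP at [0.217, 0.505, 0.239] pointing down, gripper open.
Joint ranges: [-3.11, 3.11], [-0.89, 2.33], [0.22, 2.48], [-1.42, 4.56], [0.17, 2.85], [-2.88, 2.88]. Speed limits (rad/s): [2.39, 2.39, 3.14, 3.14, 3.14, 3.14].

INTERFACE

Orientations are given as [roll, pitch, yaw] about the fixed x, y, z axes, in that order (R = Rz(yaw) Ry(pitch) Rx(roll)).
In Python, from workcell import manip, capture, calibration gives the robot as it stands (manip), with the cameras as plain functions.
- The arm moves only by the shell command python3 jog.py [FORCE], which reads ROWS from standard input. ROWS is a JSON list that holds a single list of rows (three levels of brackets), with 1 to 20 rows, each of 7 numbers: dx, dy, dz in mm, then a rotation vector rx, ry, rz in units of 0.25 rad, then the finger opening in m; each row is the pose to reach, as a shift and turn from the pose commanded when the command began, along the tool's axes at that moment; what a row does not reach only later rows make up. A row lasts 1/12 s, in which the tool goes at most 0.0417 m and 0.125 rad, less where a joint would pass 70% of its speed; a pose out of reach is approached as far as the arm can. The fingers move at their own pace and stop on an object; FORCE is the grip in N (left out, the last holds). Time passes only in rows, so rows that do not move let the fingers close. It prints the time, the measured TCP pose, the force, the opening and the grip force at its end. Input that does not fit is refused with a message, and nothing moves.
- manip.get_obs(): the state, without advancing time (a new reading comes with each control period).
- capture(name): name is "scene" or "top" or "wrist"; returns the picture (384x512x3 uint8, red, green, blue); there is no depth.
- calibration(name): a dict with "mtx" (3x3 intrinsics, pixels), "k1" (the pictures are not rectified: a ray, as slopes to the right and down, at radius r is drawn at 1 + k1 r^2 times it, then the intrinsics apply), "R" (3x3) and "t" (3): a world point X has camera coordinates R X + t. Camera axes: x right, y down, z forward; pixel columns grow to the right and rows downward; lengths in m; the calibration is good to about 2 mm. A picture is of the moment at which its call begins: read the wrist's pose just before it. calibration takes no time and is no camera call; for the wrist camera it gives the pose at the moment of the call.
- manip.close_job(): hands the job in; it is judged then, once.
The state is a dict: "clock": time; "joint_pos": joint angles; "joint_velocities": joint speeds; "joint_torque": joint torques, N m; "tcp_pos": TCP position; "tcp_rot": TCP orientation; "contact_force": force on the tool from outside, world axes, zero at the start; "torque": the same for the moment, N m; "gripper_width": finger opening in m; "grip_force": force on a finger pad.
Only numpy, scipy, OpenCV 4.12 (cv2) and the standard library are available. Lean on these libraries where they do the work, as an engineer would, in place of code of your own. Each camera call takes 0.05 s, during which the arm holds its last target. There are 200 camera calls.

## Working session

There is one attempt and no reset: what is moved stays moved. The work goes in short steps, Python scripts to look and compute and a shell command to move; the robot and the scene stay as the last step left them, time stands still between calls to the robot, and variables do not carry over. Pictures are saved under pics/ and viewed, at most 10 in all, crops included, and the job is handed in when it is done.

```bash
ls; mkdir -p pics; python3 - <<'E'
from workcell import manip, capture, calibration
import cv2
for n in("top","scene"):
    cv2.imwrite(f"pics/{n}0.png",cv2.cvtColor(capture(n),cv2.COLOR_RGB2BGR))
o=manip.get_obs();print(o["clock"],o["tcp_pos"],o["tcp_rot"],o["contact_force"])
print(calibration("top"))
E
```

```text
jog.py
pics
workcell.py
0.1 [0.21698313 0.50512138 0.23823269] [-3.14038750e+00 -2.44765079e-04  2.73577592e+00] [ 0.10522627  0.41052778 -0.27136982]
{'mtx': array([[489.13666911,   0.        , 257.39438442],
       [  0.        , 489.13666911, 188.37569814],
       [  0.        ,   0.        ,   1.        ]]), 'k1': -0.20060693013722647, 'R': array([[-0.01159753, -0.99945736, -0.03082991],
       [-0.99086098,  0.01563056, -0.13397834],
       [ 0.13438753,  0.02899434, -0.99050458]]), 't': array([0.04970303, 0.57098781, 0.81948393])}
```

View pics/top0.png

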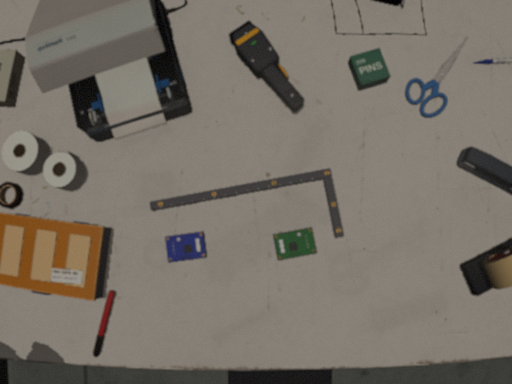

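View pics/scene0.png

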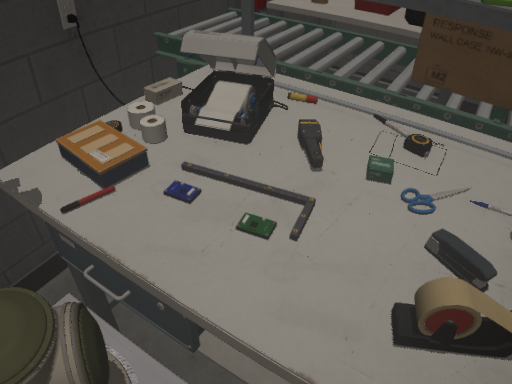

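The top view shows the green board at about (295,244), the blue board at (186,247), and the stop's corner at (327,172). The long fence runs left to (152,206) and the short one down to (340,235). Next I'll measure all of these.

```bash
cat > h.py <<'E'
from workcell import manip, capture, calibration
import numpy as np, cv2
def grab(n,save=None):
    c=calibration(n); im=capture(n)
    if save: cv2.imwrite(f"pics/{save}.png",cv2.cvtColor(im,cv2.COLOR_RGB2BGR))
    return im,c
def ray(c,uv,z):
    d=np.array([c["k1"],0,0,0,0]);uv=np.array(uv,float).reshape(-1,1,2)
    s=cv2.undistortPoints(uv,c["mtx"],d).reshape(-1,2)
    R,t=c["R"],c["t"];o=-R.T@t;D=np.c_[s,np.ones(len(s))]@R
    return o+D*((z-o[2])/D[:,2])[:,None]
def board(im,c,color,z=.010):
    h=cv2.cvtColor(im,cv2.COLOR_RGB2HSV);lo,hi=((45,85),(105,130))[color=="blue"]
    m=cv2.inRange(h,(lo,90,25),(hi,255,255))
    m=cv2.morphologyEx(m,cv2.MORPH_CLOSE,np.ones((5,5)))
    out=[]
    for k in cv2.findContours(m,0,1)[0]:
        if cv2.contourArea(k)<150: continue
        P=ray(c,k.reshape(-1,2),z)[:,:2]
        r=cv2.minAreaRect((P*1000).astype(np.float32)); b=cv2.boxPoints(r)
        e=b[1]-b[0],b[2]-b[1];e=max(e,key=np.linalg.norm);a=np.degrees(np.arctan2(e[1],e[0]))%180
        out.append((np.round(r[0],1),np.round(r[1],1),round(a,1),cv2.boundingRect(k)))
    return out
E
python3 - <<'E'
from h import *
im,c=grab("top")
print("g",board(im,c,"green"));print("b",board(im,c,"blue"))
im=cv2.cvtColor(im,cv2.COLOR_RGB2HSV)
m=cv2.inRange(im,(0,0,0),(180,120,100))
ks=[k for k in cv2.findContours(m,0,1)[0]if cv2.pointPolygonTest(k,(250,186),True)>-6 and cv2.contourArea(k)>800]
for k in ks:
    print(cv2.contourArea(k),cv2.boundingRect(k))
    a=cv2.approxPolyDP(k,4,True).reshape(-1,2);print(np.c_[a,(ray(c,a,.016)[:,:2]*1000).round(1)])
n=cv2.imread("pics/top0.png")[150:280,130:360];cv2.drawContours(n,ks,-1,(0,0,255),1,offset=(-130,-150));cv2.imwrite("pics/crop.png",cv2.resize(n,None,fx=3.4,fy=3.4,interpolation=0))
E
```

```text
g [(array([475.2, -22.2]), array([42.9, 66.7]), np.float32(100.1), (275, 229, 40, 29))]
b [(array([471.4, 174.1]), array([44. , 68.5]), np.float32(97.6), (167, 233, 39, 28)), (array([ 750.8, -281.9]), array([81. , 67.7]), np.float32(40.5), (406, 79, 41, 38))]
2192.5 (150, 169, 194, 69)
[[ 343.   235.   488.4 -109.3]
 [ 329.   169.   608.2  -87.7]
 [ 150.   202.   552.7  239.2]
 [ 156.   210.   537.9  227.7]
 [ 322.   179.   590.   -74.4]
 [ 334.   236.   486.9  -93.1]]
```

View pics/crop.png

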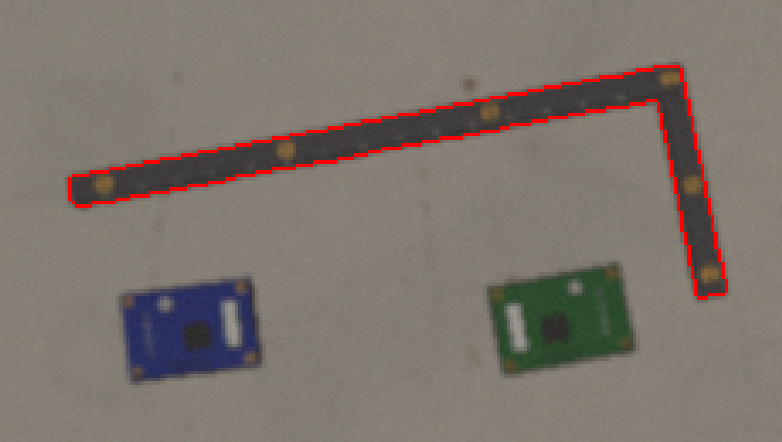

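The crop shows both boards and the contour hugging the stop, with the inside corner at about (322,179). The camera sees the inner faces, so I'll fit the inner edges at z=0 and the outer edges at z=16 mm.

```bash
cat >> h.py <<'E'
def stop(im,c):
    m=cv2.inRange(cv2.cvtColor(im,cv2.COLOR_RGB2HSV),(0,0,0),(180,120,100))
    k=[k for k in cv2.findContours(m,0,cv2.CHAIN_APPROX_NONE)[0]if cv2.pointPolygonTest(k,(250,186),True)>-6 and cv2.contourArea(k)>800][0].reshape(-1,2)
    def fit(a,b,z):
        a,b=np.array(a,float),np.array(b,float);d=(b-a)/np.linalg.norm(b-a);q=k-a
        s=q@d;p=q@[-d[1],d[0]];w=(abs(p)<2.5)&(s>8)&(s<np.linalg.norm(b-a)-8)
        v=cv2.fitLine((ray(c,k[w],z)[:,:2]*1000).astype(np.float32),cv2.DIST_HUBER,0,.01,.01).ravel();return v[2:],v[:2]*np.sign(v[1]if abs(v[1])>.7 else v[0])
    L=fit((156,210),(322,179),0),fit((150,202),(329,169),.016),fit((322,179),(334,236),0),fit((329,169),(343,235),.016)
    return L
def tofence(p,C,a):
    a=np.radians(a);d=np.array(p)-C;return d@[np.sin(a),-np.cos(a)],d@[np.cos(a),np.sin(a)]
E
python3 - <<'E'
from h import *
im,c=grab("top");L=stop(im,c)
for p,d in L: print(p,np.degrees(np.arctan2(d[1],d[0])))
x=lambda A,B:A[0]+A[1]*np.linalg.solve(np.c_[A[1],-B[1]],B[0]-A[0])[0]
I=x(L[0],L[2]);O=x(L[1],L[3]);a=np.degrees(np.arctan2(L[0][1][1],L[0][1][0]))
print("inner",I,"outer",O,"O in fence frame (expect 16,-16)",tofence(O,I,a))
for col in("green","blue"):print(col,tofence(board(im,c,col)[0][0],I,a))
E
```

```text
[566.511   77.2579] 99.739525
[581.7247    74.909035] 99.740776
[553.85864 -84.34764] 9.8049755
[547.95776 -99.08088] 9.950972
inner [593.0859 -77.5684] outer [609.7323  -88.24285] O in fence frame (expect 16,-16) (np.float32(14.600708), np.float32(-13.336667))
green (np.float64(-106.91871270234276), np.float64(74.52996178382436))
blue (np.float64(-77.25889098937205), np.float64(268.6096995543818))
```

```bash
cat >> h.py <<'E'
from scipy.spatial.transform import Rotation as Ro
C=np.array([592.5,-76.5]);A=99.75
def where(): 
    o=manip.get_obs();p=o["tcp_pos"]*1000
    return np.round(tofence(p[:2],C,A),1),round(p[2],1),np.degrees(o["tcp_rot"]).round(1),o["contact_force"].round(1),o["clock"]
def togo(x,y,z,yang):  # own mm, yang = world angle of tool y
    o=manip.get_obs();R=Ro.from_euler("xyz",o["tcp_rot"]);a=np.radians(A)
    P=np.r_[C+x*np.array([np.sin(a),-np.cos(a)])+y*np.array([np.cos(a),np.sin(a)]),z]/1000
    T=Ro.from_euler("xyz",[np.pi,0,np.radians(yang+90)])
    return (R.inv().apply(P-o["tcp_pos"])).round(4),(R.inv()*T).as_rotvec().round(4)
E
python3 -c "
from h import *
print(where(),togo(-160,73,80,A))"
```

```text
(array([-271.6,  636.9]), np.float64(238.4), array([-180. ,   -0. ,  156.7]), array([-1. , -0.2,  0.2]), 0.2) (array([-0.4007, -0.412 ,  0.1587]), array([-7.00e-04, -4.00e-04, -5.76e-01]))
```

The rows are not in the units I measure in: shifts go in mm and turns go in units of 0.25 rad. I convert before sending: -0.412 m is -412, -0.41 m is -410, -0.576 rad is -2.304.

```bash
echo '[[[-100, -100, 0, 0, 0, -0.576, 0.03], [-200, -200, 0, 0, 0, -1.152, 0.03], [-300, -300, 30, 0, 0, -1.728, 0.03], [-400, -410, 60, 0, 0, -2.304, 0.03], [-400, -412, 100, 0, 0, -2.304, 0.03], [-400, -412, 150, 0, 0, -2.304, 0.03], [-400, -412, 158, 0, 0, -2.304, 0.03], [-400, -412, 158, 0, 0, -2.304, 0.03], [-400, -412, 158, 0, 0, -2.304, 0.03], [-400, -412, 158, 0, 0, -2.304, 0.03], [-400, -412, 158, 0, 0, -2.304, 0.03], [-400, -412, 158, 0, 0, -2.304, 0.03], [-400, -412, 158, 0, 0, -2.304, 0.03], [-400, -412, 158, 0, 0, -2.304, 0.03], [-400, -412, 158, 0, 0, -2.304, 0.03], [-400, -412, 158, 0, 0, -2.304, 0.03], [-400, -412, 158, 0, 0, -2.304, 0.03], [-400, -412, 158, 0, 0, -2.304, 0.03], [-400, -412, 158, 0, 0, -2.304, 0.03], [-400, -412, 158, 0, 0, -2.304, 0.03]]]' | python3 jog.py
python3 - <<'E'
from h import *
print(where(),togo(-160,73,5,A))
im,c=grab("wrist","w1"); print(board(im,c,"green"))
im,c=grab("top"); print(board(im,c,"green"))
E
```

```text
clock: 1.87
tcp_pos: [0.4218, -0.03, 0.0812]
tcp_rot: [-3.141, 0.001, -2.969]
contact_force: [-0.5, 1.0, 0.7]
gripper_width: 0.0302
grip_force: 0.0
(array([-160.4,   74.7]), np.float64(81.2), array([-180. ,    0. , -170.1]), array([-0.5,  1. ,  0.7]), 1.8667) (array([-0.0003, -0.0017,  0.0762]), array([-0.0003,  0.0006,  0.002 ]))
[(array([475.3, -20.6]), array([46.1, 57.6]), np.float32(99.8), (221, 246, 73, 53))]
[(array([490.8, -38.1]), array([43.8, 23. ]), np.float32(73.1), (291, 229, 23, 16))]
```

View pics/w1.png

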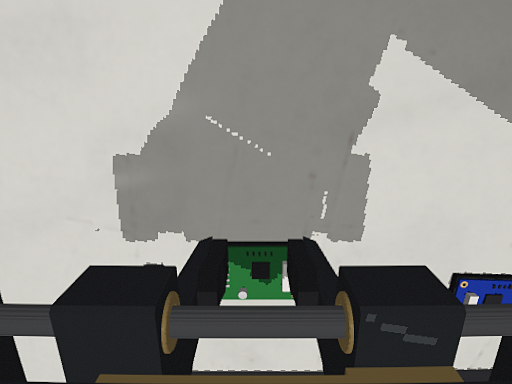

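The wrist view shows the green board at about (260,275), between and ahead of the fingers, and clear of them. The blue board is far to the right at (485,290). I'll go down and push toward the long fence.

To row units: -0.09 m is -90, -0.085 m is -85.

```bash
echo '[[[0, -1, 30, 0, 0, 0, 0.03], [0, -1, 60, 0, 0, 0, 0.03], [0, -1, 76, 0, 0, 0, 0.03], [0, -1, 76, 0, 0, 0, 0.03], [0, -1, 76, 0, 0, 0, 0.03], [-5, -1, 76, 0, 0, 0, 0.03], [-10, -1, 76, 0, 0, 0, 0.03], [-15, -1, 76, 0, 0, 0, 0.03], [-20, -1, 76, 0, 0, 0, 0.03], [-25, -1, 76, 0, 0, 0, 0.03], [-30, -1, 76, 0, 0, 0, 0.03], [-37, -1, 76, 0, 0, 0, 0.03], [-44, -1, 76, 0, 0, 0, 0.03], [-51, -1, 76, 0, 0, 0, 0.03], [-58, -1, 76, 0, 0, 0, 0.03], [-65, -1, 76, 0, 0, 0, 0.03], [-72, -1, 76, 0, 0, 0, 0.03], [-79, -1, 76, 0, 0, 0, 0.03], [-85, -1, 76, 0, 0, 0, 0.03], [-90, -1, 76, 0, 0, 0, 0.03]]]' | python3 jog.py
python3 - <<'E'
from h import *
print(where())
im,c=grab("top","t2"); print(board(im,c,"green"))
im,c=grab("scene","s2");b=board(im,c,"green");print([(tofence(q[0],C,A),q[1:]) for q in b]); x,y,w,h=b[0][3]
i=cv2.imread("pics/s2.png")[150:270,150:350];cv2.imwrite("pics/s2c.png",cv2.resize(i,None,fx=4,fy=4,interpolation=2))
E
```

```text
clock: 3.63
tcp_pos: [0.5116, -0.0168, 0.0047]
tcp_rot: [-3.142, 0.0, -2.971]
contact_force: [-1.2, 0.4, 0.5]
gripper_width: 0.03
grip_force: 0.4
(array([-69.6,  72.6]), np.float64(4.7), array([-180. ,    0. , -170.2]), array([-1.2,  0.4,  0.5]), 3.6333)
[]
[]Traceback (most recent call last):
  File "<stdin>", line 4, in <module>
IndexError: list index out of range
```

The gripper hides the board from both cameras, so I'll keep going in fine steps and watch the force.

To row units: -0.01 m is -10, -0.009 m is -9.

```bash
echo '[[[-3, 0, 0, 0, 0, 0, 0.03], [-6, 0, 0, 0, 0, 0, 0.03], [-9, 0, 0, 0, 0, 0, 0.03], [-10, 0, 0, 0, 0, 0, 0.03], [-10, 0, 0, 0, 0, 0, 0.03]]]' | python3 jog.py; echo '[[[-1, 0, 0, 0, 0, 0, 0.03], [-2, 0, 0, 0, 0, 0, 0.03], [-2, 0, 0, 0, 0, 0, 0.03]]]' | python3 jog.py|sed -n 1,4p
```

```text
clock: 4.15
tcp_pos: [0.521, -0.0152, 0.0048]
tcp_rot: [-3.141, 0.0, -2.971]
contact_force: [0.0, -0.0, -0.3]
gripper_width: 0.03
grip_force: 0.0
clock: 4.4
tcp_pos: [0.5228, -0.0148, 0.0048]
tcp_rot: [3.142, 0.0, -2.971]
contact_force: [0.4, 0.9, -0.1]
```

```bash
for i in 1; do echo '[[[-1, 0, 0, 0, 0, 0, 0.03], [-2, 0, 0, 0, 0, 0, 0.03], [-2, 0, 0, 0, 0, 0, 0.03]]]' | python3 jog.py|sed -n 2,4p; echo '[[[-1, 0, 0, 0, 0, 0, 0.03], [-1, 0, 0, 0, 0, 0, 0.03]]]' | python3 jog.py|sed -n 2,4p;  echo '[[[-1, 0, 0, 0, 0, 0, 0.03], [-1, 0, 0, 0, 0, 0, 0.03]]]' | python3 jog.py|sed -n 2,4p; done
```

```text
tcp_pos: [0.5233, -0.0146, 0.0047]
tcp_rot: [3.141, -0.003, -2.971]
contact_force: [-6.8, -2.1, 4.7]
tcp_pos: [0.5235, -0.0146, 0.0047]
tcp_rot: [3.141, -0.005, -2.971]
contact_force: [-9.9, -5.3, 6.6]
tcp_pos: [0.5236, -0.0145, 0.0046]
tcp_rot: [3.141, -0.008, -2.971]
contact_force: [-14.5, -7.2, 9.3]
```

It's firmly against the long fence. Now I'll back off, rise and look.

```bash
echo '[[[5, 0, 0, 0, 0, 0, 0.03], [30, 0, 0, 0, 0, 0, 0.03], [50, 0, -10, 0, 0, 0, 0.0], [90, 0, -50, 0, 0, 0, 0.0], [120, 0, -80, 0, 0, 0, 0.0], [160, 0, -80, 0, 0, 0, 0], [160, 0, -80, 0, 0, 0, 0], [160, 0, -80, 0, 0, 0, 0], [160, 0, -80, 0, 0, 0, 0]]]' | python3 jog.py
python3 - <<'E'
from h import *
print(where())
for n in("top","scene","wrist"):
    im,c=grab(n,n+"3");print(n,[(np.round(tofence(q[0],C,A),1),q[1:]) for q in board(im,c,"green")])
i=cv2.imread("pics/top3.png")[150:280,130:360];cv2.imwrite("pics/t3c.png",cv2.resize(i,None,fx=3.4,fy=3.4,interpolation=2))
E
```

```text
clock: 5.73
tcp_pos: [0.3698, -0.0417, 0.085]
tcp_rot: [-3.141, 0.002, -2.972]
contact_force: [0.3, -0.1, -0.5]
gripper_width: 0.0002
grip_force: 0.0
(array([-213.6,   72. ]), np.float64(85.0), array([-1.799e+02,  1.000e-01, -1.703e+02]), array([ 0.3, -0.1, -0.5]), 5.7333)
top [(array([-23.6,  73. ]), (array([44.3, 66.1]), np.float32(100.0), (267, 184, 39, 29)))]
scene []
wrist []
```

View pics/t3c.png

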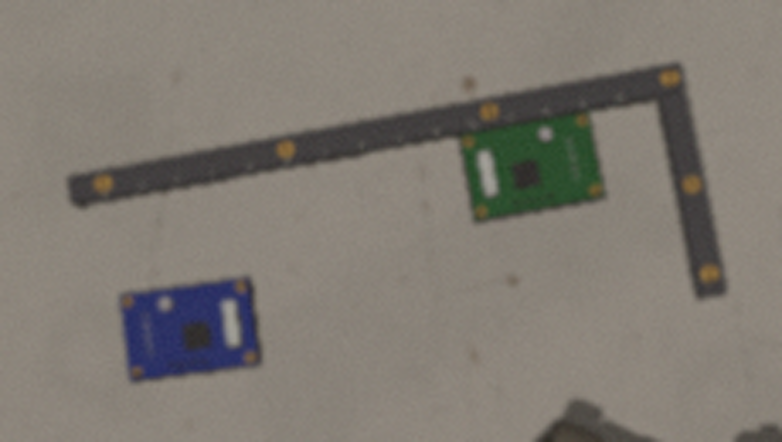

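The board now lies flush along the long fence at own (-23.6, 73), square to it, and the blue board hasn't moved. Next I'll push its short end toward the corner with the fingers shut.

```bash
python3 -c "
from h import *
print(togo(-23,147,5,A))"
```

```text
(array([-0.1902,  0.0746,  0.0794]), array([0.    , 0.0002, 0.0005]))
```

To row units: -0.19 m is -190, -0.16 m is -160.

```bash
echo '[[[-40, 20, 0, 0, 0, 0, 0], [-80, 40, 0, 0, 0, 0, 0], [-120, 60, 0, 0, 0, 0, 0], [-160, 75, 0, 0, 0, 0, 0], [-190, 75, 0, 0, 0, 0, 0], [-190, 75, 0, 0, 0, 0, 0], [-190, 75, 30, 0, 0, 0, 0], [-190, 75, 60, 0, 0, 0, 0], [-190, 75, 79, 0, 0, 0, 0], [-190, 75, 79, 0, 0, 0, 0], [-190, 75, 79, 0, 0, 0, 0], [-190, 70, 79, 0, 0, 0, 0], [-190, 65, 79, 0, 0, 0, 0], [-190, 60, 79, 0, 0, 0, 0], [-190, 55, 79, 0, 0, 0, 0], [-190, 50, 79, 0, 0, 0, 0], [-190, 45, 79, 0, 0, 0, 0], [-190, 40, 79, 0, 0, 0, 0], [-190, 35, 79, 0, 0, 0, 0], [-190, 30, 79, 0, 0, 0, 0]]]' | python3 jog.py
python3 -c "
from h import *
print(where())"
```

```text
clock: 7.55
tcp_pos: [0.5512, 0.02, 0.0059]
tcp_rot: [3.142, 0.0, -2.971]
contact_force: [0.2, 2.2, 1.9]
gripper_width: 0.0003
grip_force: 1.3
(array([-24.3, 102.1]), np.float64(5.9), array([ 180. ,    0. , -170.3]), array([0.2, 2.2, 1.9]), 7.55)
```

Contact expected about 12 mm further on.

```bash
echo '[[[0, -3, 0, 0, 0, 0, 0], [0, -6, 0, 0, 0, 0, 0], [0, -8, 0, 0, 0, 0, 0], [0, -8, 0, 0, 0, 0, 0]]]' | python3 jog.py|sed -n 2,4p; echo '[[[0, -1, 0, 0, 0, 0, 0], [0, -2, 0, 0, 0, 0, 0], [0, -2, 0, 0, 0, 0, 0]]]' | python3 jog.py|sed -n 2,4p;echo '[[[0, -1, 0, 0, 0, 0, 0], [0, -1, 0, 0, 0, 0, 0]]]' | python3 jog.py|sed -n 2,4p
python3 -c "
from h import *
print(where())"
```

```text
tcp_pos: [0.5526, 0.0123, 0.0058]
tcp_rot: [-3.141, 0.0, -2.972]
contact_force: [-0.5, 0.6, 2.5]
tcp_pos: [0.5528, 0.0107, 0.0058]
tcp_rot: [3.142, -0.0, -2.971]
contact_force: [-1.1, 1.9, 2.9]
tcp_pos: [0.553, 0.0097, 0.0058]
tcp_rot: [3.142, 0.0, -2.971]
contact_force: [-0.5, 1.9, 3.3]
(array([-24.4,  91.6]), np.float64(5.8), array([ 180. ,    0. , -170.2]), array([-0.5,  1.9,  3.3]), 8.3)
```

To row units: -0.002 m is -2, -0.001 m is -1.

```bash
echo '[[[0, -1, 0, 0, 0, 0, 0], [0, -2, 0, 0, 0, 0, 0], [0, -2, 0, 0, 0, 0, 0]]]' | python3 jog.py|sed -n 2,4p; echo '[[[0, -1, 0, 0, 0, 0, 0], [0, -1, 0, 0, 0, 0, 0]]]' | python3 jog.py|sed -n 2,4p;echo '[[[0, -1, 0, 0, 0, 0, 0], [0, -1, 0, 0, 0, 0, 0]]]' | python3 jog.py|sed -n 2,4p
```

```text
tcp_pos: [0.5534, 0.0075, 0.0058]
tcp_rot: [-3.142, 0.0, -2.971]
contact_force: [-1.0, 2.0, 3.4]
tcp_pos: [0.5535, 0.0066, 0.0057]
tcp_rot: [3.142, -0.0, -2.971]
contact_force: [-0.3, 1.9, 4.3]
tcp_pos: [0.5537, 0.0056, 0.0058]
tcp_rot: [-3.142, -0.0, -2.971]
contact_force: [-0.5, 1.5, 2.7]
```

```bash
echo '[[[0, -1, 0, 0, 0, 0, 0], [0, -2, 0, 0, 0, 0, 0], [0, -2, 0, 0, 0, 0, 0]]]' | python3 jog.py|sed -n 2,4p; echo '[[[0, -1, 0, 0, 0, 0, 0], [0, -2, 0, 0, 0, 0, 0], [0, -2, 0, 0, 0, 0, 0]]]' | python3 jog.py|sed -n 2,4p;echo '[[[0, -1, 0, 0, 0, 0, 0], [0, -1, 0, 0, 0, 0, 0]]]' | python3 jog.py|sed -n 2,4p
python3 - <<'E'
from h import *
print(where());im,c=grab("top","t4");print([(np.round(tofence(q[0],C,A),1),q[1:]) for q in board(im,c,"green")])
i=cv2.imread("pics/t4.png")[150:280,230:360];cv2.imwrite("pics/t4c.png",cv2.resize(i,None,fx=4.5,fy=4.5,interpolation=2))
E
```

```text
tcp_pos: [0.554, 0.0036, 0.0057]
tcp_rot: [3.141, -0.0, -2.972]
contact_force: [0.5, 2.6, 3.4]
tcp_pos: [0.554, 0.0032, 0.0058]
tcp_rot: [3.139, -0.0, -2.972]
contact_force: [-1.1, 11.8, 4.6]
tcp_pos: [0.554, 0.003, 0.0057]
tcp_rot: [3.138, -0.0, -2.972]
contact_force: [-0.4, 16.7, 5.6]
(array([-24.5,  84.9]), np.float64(5.7), array([ 179.8,   -0. , -170.3]), array([-0.4, 16.7,  5.6]), 9.55)
[]
```

View pics/t4c.png

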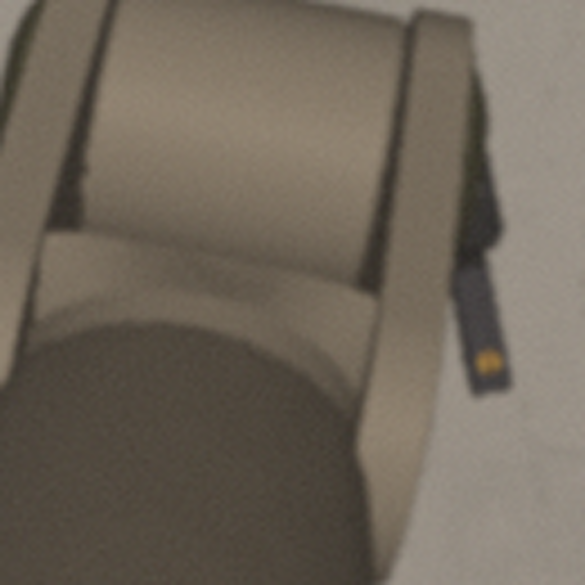

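The arm hides the board in this view, but the force rose sharply, so the board has reached the short fence. I'll retreat to the near side and look.

```bash
echo '[[[0, 6, 0, 0, 0, 0, 0], [0, 30, 0, 0, 0, 0, 0], [0, 30, -40, 0, 0, 0, 0], [30, 20, -80, 0, 0, 0, 0.0], [70, 0, -80, 0, 0, 0, 0], [110, -20, -80, 0, 0, 0, 0], [150, -40, -80, 0, 0, 0, 0.02], [190, -50, -80, 0, 0, 0, 0.02], [190, -50, -80, 0, 0, 0, 0.02], [190, -50, -80, 0, 0, 0, 0.02], [190, -50, -80, 0, 0, 0, 0.02]]]' | python3 jog.py
python3 - <<'E'
from h import *
print(where(),togo(-80,36,5,A));im,c=grab("top","t5");print([(np.round(tofence(q[0],C,A),1),q[1:]) for q in board(im,c,"green")],board(im,c,"blue")[0][0])
i=cv2.imread("pics/t5.png")[160:260,260:360];cv2.imwrite("pics/t5c.png",cv2.resize(i,None,fx=6,fy=6,interpolation=2))
E
```

```text
clock: 10.52
tcp_pos: [0.3758, -0.0813, 0.0859]
tcp_rot: [-3.141, 0.0, -2.973]
contact_force: [1.4, -0.5, 0.2]
gripper_width: 0.0198
grip_force: 0.0
(array([-214.3,   32. ]), np.float64(85.9), array([-180. ,    0. , -170.4]), array([ 1.4, -0.5,  0.2]), 10.5167) (array([-0.1343,  0.0043,  0.081 ]), array([-0.0007,  0.0004, -0.0018]))
[(array([-23.7,  35.6]), (array([44.8, 69.1]), np.float32(99.8), (286, 181, 41, 29)))] [471.5 174.2]
```

View pics/t5c.png

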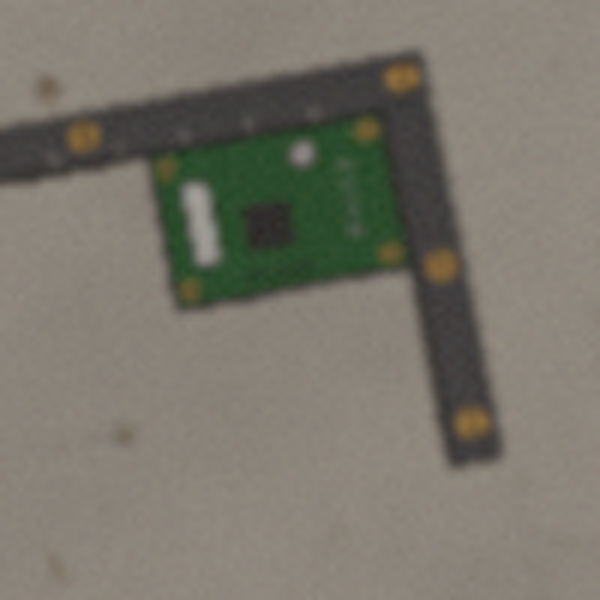

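It's home at own (-23.7, 35.6), parallel to the fence, and the blue board hasn't moved. I'll finish with a gentle seating push on the long edge, because the end push may have opened a hair's gap there.

To row units: 0.02 m is 20, -0.157 m is -157.

```bash
echo '[[[-40, 4, 0, 0, 0, 0, 0.02], [-80, 4, 20, 0, 0, 0, 0.02], [-115, 4, 50, 0, 0, 0, 0.02], [-125, 4, 81, 0, 0, 0, 0.02], [-125, 4, 81, 0, 0, 0, 0.02], [-125, 4, 81, 0, 0, 0, 0.02], [-130, 4, 81, 0, 0, 0, 0.02], [-135, 4, 81, 0, 0, 0, 0.02], [-140, 4, 81, 0, 0, 0, 0.02], [-145, 4, 81, 0, 0, 0, 0.02], [-150, 4, 81, 0, 0, 0, 0.02], [-153, 4, 81, 0, 0, 0, 0.02], [-155, 4, 81, 0, 0, 0, 0.02], [-156, 4, 81, 0, 0, 0, 0.02], [-157, 4, 81, 0, 0, 0, 0.02]]]' | python3 jog.py
python3 -c "
from h import *
print(where())"
```

```text
clock: 11.82
tcp_pos: [0.5294, -0.0501, 0.0047]
tcp_rot: [3.141, -0.001, -2.971]
contact_force: [-4.6, -2.4, 3.0]
gripper_width: 0.0202
grip_force: 2.3
(array([-57.7,  36.7]), np.float64(4.7), array([ 1.800e+02, -1.000e-01, -1.702e+02]), array([-4.6, -2.4,  3. ]), 11.8167)
```

The tool stopped at the same -57.7 mm as the first push, so the board is seated. A slightly firmer push, then I'll retreat and check.

```bash
echo '[[[-1, 0, 0, 0, 0, 0, 0.02], [-1.5, 0, 0, 0, 0, 0, 0.02], [-1.5, 0, 0, 0, 0, 0, 0.02]]]' | python3 jog.py|sed -n 2,4p; echo '[[[6, 0, 0, 0, 0, 0, 0.02], [30, 0, 0, 0, 0, 0, 0.02], [60, 0, -20, 0, 0, 0, 0.02], [100, 0, -60, 0, 0, 0, 0.02], [140, 0, -80, 0, 0, 0, 0.02], [160, 0, -80, 0, 0, 0, 0.02], [160, 0, -80, 0, 0, 0, 0.02], [160, 0, -80, 0, 0, 0, 0.02]]]' | python3 jog.py
python3 - <<'E'
from h import *
print(where());im,c=grab("top","t6");print([(np.round(tofence(q[0],C,A),1),q[1:]) for q in board(im,c,"green")],board(im,c,"blue")[0])
i=cv2.imread("pics/t6.png")[160:260,260:360];cv2.imwrite("pics/t6c.png",cv2.resize(i,None,fx=6,fy=6,interpolation=2))
E
```

```text
tcp_pos: [0.5295, -0.0501, 0.0047]
tcp_rot: [3.141, -0.004, -2.971]
contact_force: [-7.1, -4.4, 5.1]
clock: 12.73
tcp_pos: [0.3729, -0.0773, 0.0855]
tcp_rot: [-3.141, 0.002, -2.973]
contact_force: [-0.1, 0.1, -0.2]
gripper_width: 0.0198
grip_force: 0.0
(array([-216.5,   36.4]), np.float64(85.5), array([-1.799e+02,  1.000e-01, -1.704e+02]), array([-0.1,  0.1, -0.2]), 12.7333)
[(array([-23.7,  35.6]), (array([44.4, 68.6]), np.float32(99.9), (286, 180, 41, 30)))] (array([471.4, 174.2]), array([44. , 68.3]), np.float32(97.6), (167, 233, 38, 28))
```

View pics/t6c.png

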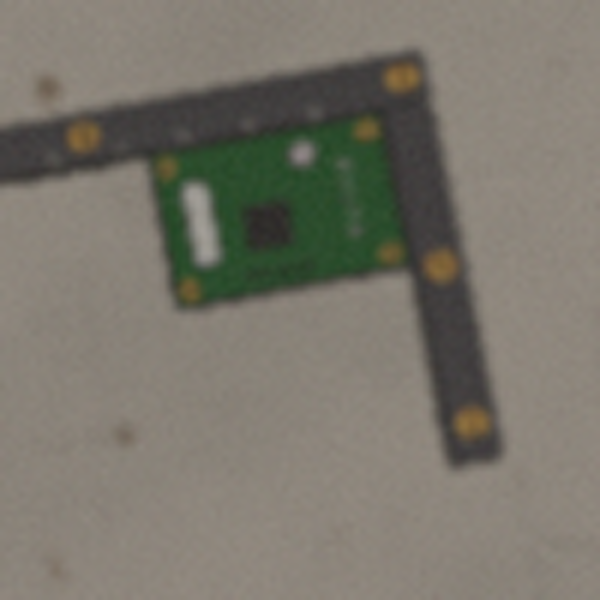

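The board lies home against both fences, with its corner at the inside corner (crop 385,115). The blue board is unmoved and the arm is clear, so I'm handing in.

```bash
python3 -c "
from workcell import manip, capture, calibration
print(manip.close_job())"
```

```text
the job is handed in; nothing more can be done
None
```

The green board was pushed flat into the inside corner and measured within about 1 mm of home against both fences, long edge along the long fence; the blue board did not move, and I handed the job in at about 13 s with the arm clear (no verdict was returned).

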